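# Pack a test weight and lock the carry handle

## Robot

A 7-joint arm with a two-finger parallel gripper is mounted at the origin on the work surface. World frame = base frame: x ahead of the robot, y to its left, z up, the work surface at z = 0. Lengths are in mm, angles in rad, forces in N, time in s.
With the tool pointing down it reaches from about 425 to 950 mm from the base axis. Payload 16.7 kg.
Tool frame: the origin (TCP) lies at the very end of the fingers, on their centre line; the grasp point (between the pads) lies 19 mm behind it; z points along the fingers, y is the line along which they close (so a half turn about z gives the same grasp; the last joint's range is limited). The gripper opens to 94 mm and grips with 3 to 60 N. Pads are 16 mm wide; open, the fingers measure 119 mm over their backs; the gripper's body (75 mm by 177 mm) begins 78 mm behind the grasp point.
Start: joints at [-1.327, 0.426, 0.074, 1.606, -0.034, 1.111, -0.067], TCP at [258.375, 623.552, 205.467] pointing down, gripper open.
Joint ranges: [-2.85, 2.85], [-0.5, 2.14], [-1.23, 1.37], [0.21, 2.46], [-1.02, 4.16], [0.16, 2.05], [-2.73, 2.73]. Speed limits (rad/s): [1.89, 1.89, 2.39, 2.39, 3.01, 3.01, 3.01].

## Interface

Orientations are given as a 3x3 rotation matrix whose columns are the frame's x, y, z axes.
In Python, from bench import env, get_image, get_calibration, order, silhouettes gives the robot as it stands.
- The arm moves only by the shell command python3 -m handwheel 'ROWS' [FORCE]. ROWS is JSON, a list of rows, each an object of numbers: "x", "y", "z": the shift along the tool's x, y, z in cm; "ax", "ay", "az": the turn, a rotation vector about the tool's x, y, z in rad; "grip": the finger opening in cm, from 0 to 9.4. In form: [{"x": .., "y": .., "z": .., "ax": .., "ay": .., "az": .., "grip": ..}, ...]. A call has 1 to 12 rows; each row is the pose to reach, as a shift and turn from the pose commanded when the call began, along the tool's axes at that moment; what a row does not reach only later rows make up. A row lasts 1/10 s, in which the tool goes at most 50 mm and 8.59 degrees, less where a joint would pass 70% of its speed; a pose out of reach is approached as far as the arm can. A call with a gripper value outside its range is refused whole. The fingers move at their own pace and stop on an object; FORCE is the grip in N (left out, the last holds). Time passes only in rows, so rows that repeat a pose let the fingers close. It gives the time, the measured TCP pose, the force, the opening and the grip force at its end, in the units of the state.
- env.get_state(): the state, without advancing time (a new reading comes with each control period).
- get_image(name): name is "scene" or "top"; returns the picture (400x640x3 uint8, red, green, blue); there is no depth.
- get_calibration(name): a dict with "camera_matrix" (3x3 intrinsics, pixels), "R" (3x3) and "t" (3): a world point X has camera coordinates R X + t. Camera axes: x right, y down, z forward; pixel columns grow to the right and rows downward; lengths in mm; the calibration is good to about 2 mm. A picture is of the moment at which its call begins. get_calibration takes no time and is no camera call.
- order.hand_in(): hands the job in; it is judged then, once.
Trained networks look in the newest picture that a camera, given by its name, has taken for a name from the list of things; names that differ only in an ending like _2 or _b are one class to them, and where a whole thing is asked for, a point or a joint stands for the part that bears it (a point fixed in the world has none). Each returns a list of dicts, best first, with "conf" (0 to 1); they miss things now and then, are a little off and sometimes report something else, mostly with a low value. They report only what shows in the picture. A call takes as long as a camera call. They do not tell look-alikes from the thing itself.
- silhouettes(target, camera): "region" (400x640 bool, what is visible of it) and "extent" ([left, top, right, bottom] in pixels, round what is visible of it).
The state is a dict: "t": time; "joint_positions": joint angles; "joint_vel": joint speeds; "tau": joint torques, N m; "tcp_pos": TCP position; "orientation": TCP orientation; "ft_force": force on the tool from outside, world axes, zero at the start; "torque": the same for the moment, N m; "gripper_width": finger opening in mm; "grip_force": force on a finger pad.
Only numpy, scipy, OpenCV 4.12 (cv2) and the standard library are available. Lean on these libraries where they do the work, as an engineer would, in place of code of your own. Each camera call takes 0.05 s, during which the arm holds its last target. There are 200 camera calls.

## Task

Pack the polished steel weight with the red knob into the yellow carrying case: set it down upright (do not drop it) on the middle of the green pad in the empty bay and let go. Then shut the lid fully, and after that swing the blue carry handle up until it snaps home upright in its detent. Leave everything else on the bench standing where it is.

Things in the scene. Friction and masses are not known exactly. Their poses are not given: they have to be found in the camera images.
- case: yellow open case fixed to the bench, 140 (x) x 220 (y) x 105 (z) mm, walls and floor 5 mm. Origin: centre of its underside; x points from its front (handle side, towards the robot) to the lid hinge at the rear, z up. A divider 35 mm high splits it into two bays side by side in y. Its heading varies.
- pad: green pad 84 x 84 x 3 mm on the floor of the empty bay, which is 107 mm wide in case y and 130 mm in case x; the left or right bay, it varies. Origin: centre of its underside, 5 mm above the bench; its top is 8 mm above the bench. Axes parallel to the case's. Near the weight's knob there is room to open the fingers to about 50 mm only.
- dies: grey die block 100 x 88 x 38 mm high, fixed in the other bay. Origin: centre of its underside.
- weight: polished steel weight to be packed: body 60 mm diameter, 42 mm high; thin neck; red knob 26 mm diameter from 50 to 80 mm above its underside, to be gripped from above. Origin: centre of its underside, z up. About 0.7 kg. It stands on the bench to the left or right of the case.
- lid (a joint): lid angle, rad: 0 = shut, grows as it opens; starts standing open at 1.5 to 1.8. A stiff hinge: it stays where it is left and must be pushed shut all the way (about 3 N).
- lid_hinge (a point): centre of the lid's hinge line (along case y) at the rear rim, 105.5 mm above the bench; in the lid's own plate-underside plane. The lid plate is 140 mm long from the hinge, 220 mm wide, 8 mm thick. Its x axis runs along the plate away from its free edge, its z axis out of the lid's outer face.
- lid_ridge (a point): top middle of the black ridge grip on the lid's outer face: ridge 16 mm thick, 70 mm long in y, 18 mm high, 118 mm from the hinge line. When the lid stands open the ridge points to the rear (away from the robot), when shut it points up.
- handle (a joint): carry handle angle, rad: 0 = level, pointing forward from the case; 1.571 = upright, at its end stop, where a spring detent holds it. Starts at 0.1 to 0.5, stays where it is left below the detent; the detent is felt from about 1.15 rad, is stiffest near 1.2 to 1.3 (about 7 N at the bar), and past about 1.46 it snaps the handle home by itself.
- handle_hinge (a point): middle of the handle's pivot line (along case y), 95 mm above the bench over the middle of the case.
- handle_bar (a point): middle of the handle's round blue grip bar: 18 mm diameter, 262 mm long along case y, 125 mm from the pivot line; two flat arms at its ends join it to pivots on the case's ends. Pinch it from above with the fingers closing across the bar; it turns in the fingers as it swings.
- weight2: bystander, leave alone: brass-coloured weight of the same shape as the other but with a black knob, 60 mm diameter, 80 mm high. Origin: centre of its underside.
- bottle: bystander, leave alone: white plastic bottle with a blue cap, 60 mm diameter, 135 mm high. Origin: centre of its underside.
- jar: bystander, leave alone: amber jar with a white cap, 64 mm diameter, 90 mm high. Origin: centre of its underside.
- driver: bystander, leave alone: screwdriver with a red handle, about 200 mm long, lying in front of the case. Origin: at its middle.
- brush: bystander, leave alone: cleaning brush, about 200 mm long, lying in front of the case. Origin: at its middle.
Not all that is in view belongs to the job. Leave any purple or turquoise look-alike of the weight alone.

How it is judged (in metres and radians):
On the way, in this order (a step that is already met when the one before it is completed fails the run):
1. the red-knobbed weight stands on the pad in the empty bay, let go (horizontal distance between weight and pad below 0.022 m and angle between weight's own z axis and vertical below 0.1 rad and z of weight in the frame of pad between -0.002 and 0.008 m and contact force between the fingers and weight below 0.3 N and linear speed of weight below 0.03 m/s), for 0.2 s.
2. the lid is shut (value of joint lid below 0.045 rad), for 0.1 s.
3. the carry handle is home in its upright detent (value of joint handle above 1.5 rad), for 0.2 s.
At the end, for the whole second after the job is handed in: The weight stands upright (within 0.1 rad) on the green pad, its axis within 22 mm of the pad's middle; the lid is shut (below 0.045 rad); the handle is above 1.5 rad (seated at 1.571); all at rest (horizontal distance between weight and pad below 0.022 m and angle between weight's own z axis and vertical below 0.1 rad and z of weight in the frame of pad between -0.002 and 0.008 m and value of joint lid below 0.045 rad and value of joint handle above 1.5 rad and velocity of joint handle below 0.05 rad/s and linear speed of weight below 0.02 m/s); the robot touches nothing.
It fails at once if the weight is dropped into the case (falls faster than 0.5 m/s over the pad) (horizontal distance between weight and pad below 0.05 m and height (world z) of weight below 0.07 m and linear speed of weight above 0.5 m/s).
It fails at once if a bystander is moved by more than 30 mm or knocked over (distance of any of weight2, bottle, jar, driver, brush from where it was at the start of the episode above 0.03 m or angle between any of weight2, bottle, jar's own z axis and vertical above 0.5 rad).
It also fails if it takes over 72 s, if anything falls off the work surface, if the arm or the gripper's body presses on something with over 40 N, if the wrist force passes 120 N, or if a joint passes its speed limit or range.

## Working session

There is one attempt and no reset: what is moved stays moved. The work goes in short steps, Python scripts to look and compute and a shell command to move; the robot and the scene stay as the last step left them, time stands still between calls to the robot, and variables do not carry over. Pictures are saved under pics/ and viewed, at most 10 in all, crops included, and the job is handed in when it is done.

```bash
mkdir -p pics; ls; cat > h.py <<'E'
import numpy as np,cv2
from bench import env,get_image,get_calibration,order,silhouettes
def cal(n):
    c=get_calibration(n);return np.array(c["camera_matrix"]),np.array(c["R"]),np.array(c["t"])
def toplane(n,uv,z):
    K,R,t=cal(n);d=R.T@np.linalg.inv(K)@np.array([uv[0],uv[1],1.]);o=-R.T@t
    return o+d*(z-o[2])/d[2]
def proj(n,X):
    K,R,t=cal(n);p=K@(R@np.array(X,float)+t);return p[:2]/p[2]
def sv(name,im,scale=1):
    cv2.imwrite('pics/'+name,cv2.resize(im[:,:,::-1],None,fx=scale,fy=scale,interpolation=cv2.INTER_CUBIC))
E
python3 - <<'E'
from h import *
for n in("scene","top"):
    sv(n+'0.png',get_image(n),1.25)
    K,R,t=cal(n);print(n,K.tolist(),R.round(3).tolist(),(-R.T@t).round(0))
for n in("top","scene"):
  for k in("weight","weight2","pad","dies","case","lid","handle","bottle","jar"):
    for d in silhouettes(k,n)[:4]:
        m=np.argwhere(d["region"]);print(n,k,round(d["conf"],2),d["extent"],m.mean(0)[::-1].round(1))
s=env.get_state();print({k:np.round(v,3).tolist() for k,v in s.items()})
E
```

```text
pics
scene [[410.37614276854464, 0.0, 318.8950891844926], [0.0, 410.37614276854464, 203.16196009339302], [0.0, 0.0, 1.0]] [[0.449, 0.894, -0.01], [0.714, -0.365, -0.597], [-0.537, 0.261, -0.802]] [1091. -271.  997.]
top [[455.6950202737702, 0.0, 315.3496355538059], [0.0, 455.6950202737702, 198.96233917440873], [0.0, 0.0, 1.0]] [[-0.024, -0.999, 0.026], [-0.994, 0.021, -0.107], [0.107, -0.029, -0.994]] [ 373.   57. 1404.]
top weight 0.81 [198.7, 251.6, 224.9, 274.2] [211.7 261.5]
top weight 0.73 [205.7, 214.5, 226.6, 235.2] [214.5 223.7]
top weight 0.61 [228.1, 174.1, 249.7, 191.1] [237.1 182.4]
top weight 0.59 [191.8, 173.3, 214.3, 190.2] [202.8 181.6]
top weight2 0.81 [198.7, 251.6, 224.9, 274.2] [211.7 261.5]
top weight2 0.73 [205.7, 214.5, 226.6, 235.2] [214.5 223.7]
top weight2 0.61 [228.1, 174.1, 249.7, 191.1] [237.1 182.4]
top weight2 0.59 [191.8, 173.3, 214.3, 190.2] [202.8 181.6]
top dies 0.74 [325.5, 156.8, 363.2, 191.0] [342.3 174.2]
top case 0.9 [276.6, 119.3, 386.4, 223.5] [325.5 164. ]
top lid 0.73 [203.8, 216.2, 227.8, 236.4] [214.5 223.8]
top lid 0.58 [278.1, 118.6, 36
[... 1202 characters left out ...]
8.1] [330.2 235.5]
scene handle 0.25 [181.7, 280.9, 216.6, 317.2] [196.9 297.5]
scene bottle 0.51 [254.7, 166.7, 364.7, 276.9] [300.5 211.5]
scene bottle 0.38 [250.8, 169.4, 389.3, 297.4] [324.9 236.8]
scene jar 0.71 [176.9, 239.8, 207.5, 274.9] [190.1 257.3]
{'t': 1.0, 'joint_positions': [-1.328, 0.426, 0.074, 1.606, -0.034, 1.111, -0.067], 'joint_vel': [0.001, 0.0, -0.001, -0.0, 0.0, -0.002, -0.002], 'tau': [-0.0, -93.555, 3.663, -45.458, -0.049, 0.013, 0.0], 'tcp_pos': [258.376, 623.562, 205.48], 'orientation': [[-0.924, 0.383, -0.0], [0.383, 0.924, -0.0], [0.0, -0.0, -1.0]], 'ft_force': [1.106, -0.411, -0.452], 'torque': [0.048, -0.02, -0.002], 'grip_force': 0.0, 'gripper_width': 93.724}
```

View pics/scene0.png

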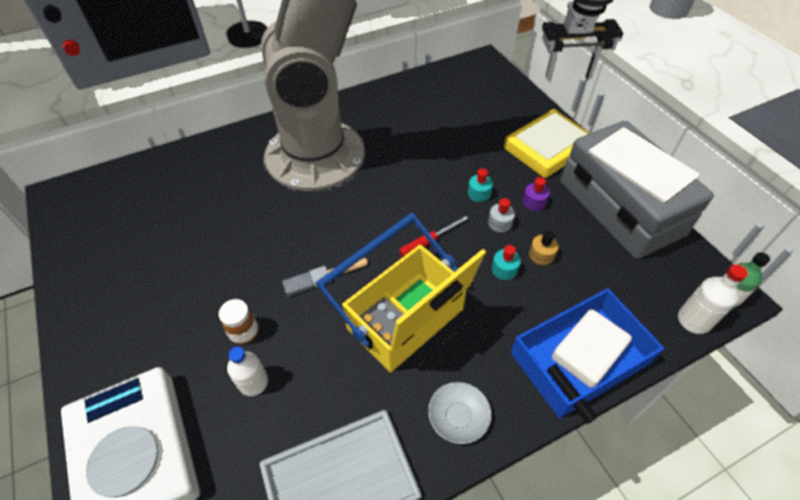

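View pics/top0.png

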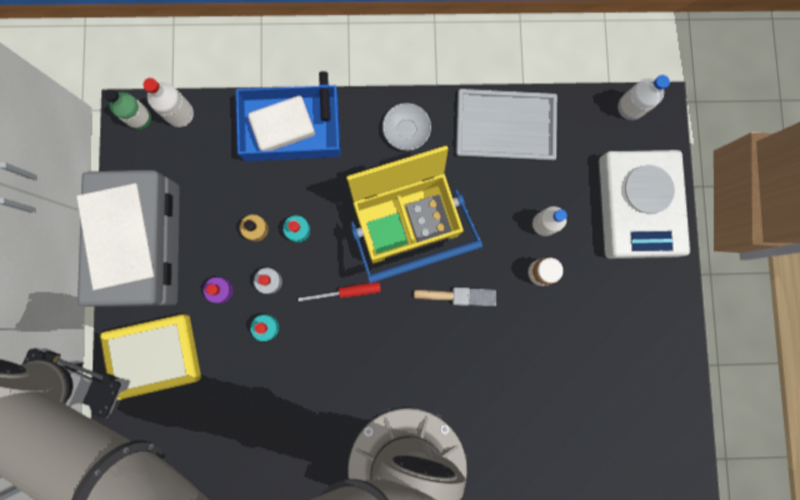

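Candidates with red knobs (native px, top camera): steel (214,224), turquoise (237,182) and (211,261), purple (174,232); brass with black knob at (203,182). The bare-steel one at top (214,224) / scene (400,173) fits the description.

```bash
cat >> h.py <<'E'
def tri(uvs):
    A=[];b=[]
    for n,uv in uvs.items():
        K,R,t=cal(n);o=-R.T@t;d=R.T@np.linalg.inv(K)@np.array([uv[0],uv[1],1.]);d/=np.linalg.norm(d)
        P=np.eye(3)-np.outer(d,d);A.append(P);b.append(P@o)
    return np.linalg.lstsq(np.vstack(A),np.hstack(b),rcond=None)[0]
def blob(im,cond,box):
    h=cv2.cvtColor(im,cv2.COLOR_RGB2HSV).astype(int);m=cond(h[...,0],h[...,1],h[...,2])
    z=np.zeros_like(m);x0,y0,x1,y1=box;z[y0:y1,x0:x1]=m[y0:y1,x0:x1]
    p=np.argwhere(z)[:,::-1];return p
red=lambda h,s,v:((h<8)|(h>172))&(s>140)&(v>90)
green=lambda h,s,v:(h>45)&(h<80)&(s>120)&(v>60)
E
python3 - <<'E'
from h import *
t=get_image("top");s=get_image("scene")
pt=blob(t,red,(198,208,230,240));ps=blob(s,red,(388,155,414,190))
print(len(pt),pt.mean(0),len(ps),ps.mean(0))
print("knob tri",tri({"top":pt.mean(0),"scene":ps.mean(0)}),toplane("top",pt.mean(0),68),toplane("scene",ps.mean(0),66))
for n in("top","scene"):
  g=blob(t if n=="top" else s,green,(270,110,400,300))
  print(n,len(g),g.mean(0),[toplane(n,p,8).round(0) for p in cv2.boxPoints(cv2.minAreaRect(g.astype(np.float32)))],cv2.boxPoints(cv2.minAreaRect(g.astype(np.float32))))
a=cv2.resize(t[110:240,265:400],None,fx=4,fy=4,interpolation=cv2.INTER_CUBIC)
b=cv2.resize(t[200:250,190:255],None,fx=4,fy=4,interpolation=cv2.INTER_CUBIC)
c=np.zeros((520,800,3),np.uint8);c[:,:540]=a;c[:200,540:800]=b
sv('ct.png',c)
a=cv2.resize(s[160:305,240:400],None,fx=3.5,fy=3.5,interpolation=cv2.INTER_CUBIC)
c=np.zeros((508,800,3),np.uint8);c[:a.shape[0],:560]=a;b=cv2.resize(s[130:220,380:440],None,fx=4,fy=4);c[:360,560:800]=b
sv('cs.png',c)
E
```

```text
55 [210.92727273 223.52727273] 91 [403.         163.47252747]
knob tri [450.82657938 324.91367103  68.84653998] [450.73990362 324.8477767   68.        ] [448.96051814 327.0019633   66.        ]
top 635 [309.50551181 186.31181102] [array([588.,  83.,   8.]), array([611.,   6.,   8.]), array([536., -16.,   8.]), array([513.,  61.,   8.])] [[293.56677 178.29471]
 [318.26196 170.49622]
 [325.83374 194.47354]
 [301.13855 202.27203]]
scene 332 [330.67168675 235.19578313] [array([535., -10.,   8.]), array([511.,  66.,   8.]), array([553.,  71.,   8.]), array([576.,  -4.,   8.])] [[316.62296 238.14752]
 [336.29507 221.75409]
 [344.81967 231.98361]
 [325.14755 248.37704]]
```

View pics/ct.png

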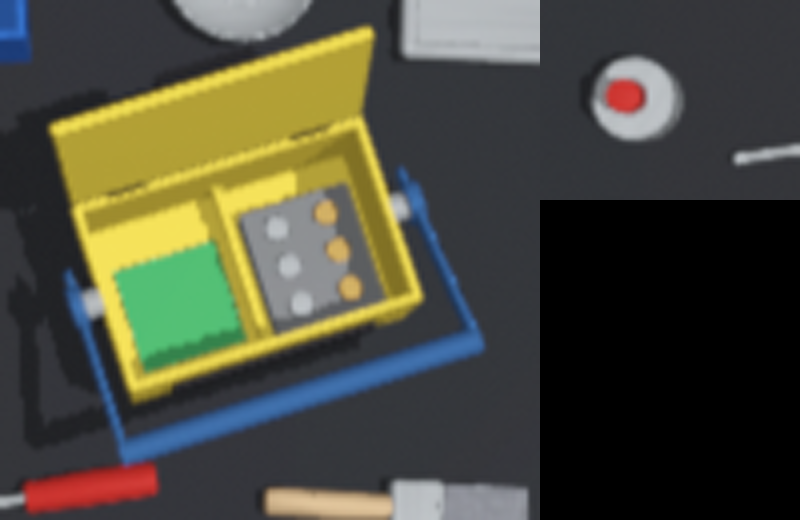

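View pics/cs.png

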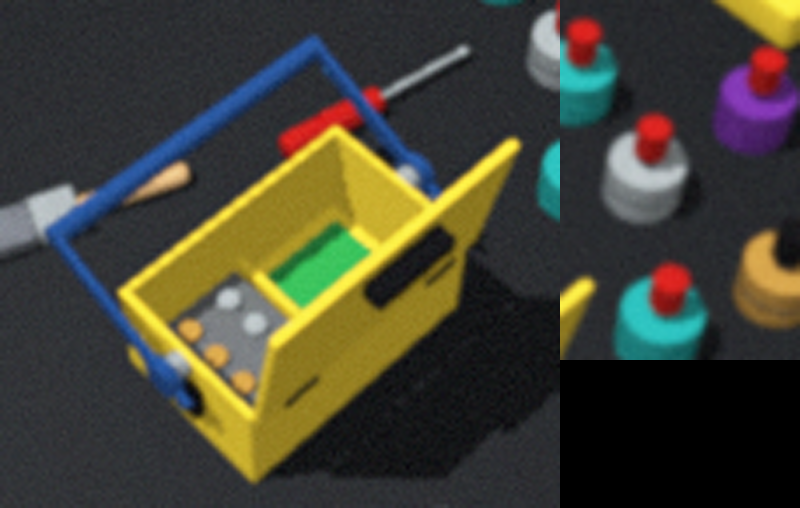

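The crops confirm it: bare steel weight at top (211,224)/scene (403,163) for its knob, pad in the left bay. Next I fit the case, lid and handle from corners read in both crops.

```bash
cat > fit.py <<'E'
from h import *
from scipy.optimize import least_squares
f=lambda u,v:((u+.5)/4-.5+265,(v+.5)/4-.5+110)
g=lambda u,v:((u+.5)/3.5-.5+240,(v+.5)/3.5-.5+160)
O=[("top",f(135,388),"r",(-70,110)),("top",f(422,300),"r",(-70,-110)),("top",f(361,121),"r",(70,-110)),("top",f(73,207),"r",(70,110)),
("scene",g(338,127),"r",(-70,110)),("scene",g(120,291),"r",(-70,-110)),
("top",f(123,453),"h",(131,)),("top",f(482,343),"h",(-131,)),("scene",g(315,43),"h",(131,)),("scene",g(52,234),"h",(-131,)),
("top",f(52,129),"l",(110,)),("top",f(372,30),"l",(-110,)),("scene",g(517,143),"l",(110,)),("scene",g(273,345),"l",(-110,))]
def C(p):
    x,y,w=p[:3];c,s=np.cos(w),np.sin(w);return lambda q:np.array([x+c*q[0]-s*q[1],y+s*q[0]+c*q[1],q[2]])
def pt(p,k,a):
    T=C(p);h,l=p[3:]
    if k=="r":return T((a[0],a[1],105))
    if k=="h":return T((-125*np.cos(h),a[0],95+125*np.sin(h)))
    return T((70-140*np.cos(l)+4*np.sin(l),a[0],105.5+140*np.sin(l)+4*np.cos(l)))
r=least_squares(lambda p:np.concatenate([proj(n,pt(p,k,a))-uv for n,uv,k,a in O]),[580,-20,.29,.3,1.65],loss="soft_l1")
if __name__=="__main__":
    print(r.x,r.fun.reshape(-1,2).round(1).tolist());T=C(r.x)
    print("pad L bay",T((0,51.5,8)),"bar",pt(r.x,"h",(0,)),"ridge",pt(r.x,"l",(0,)))
E
python3 fit.py
```

```text
[ 5.87260523e+02 -1.44626314e+01  2.84206718e-01  4.40274642e-01
  1.73771290e+00] [[-0.9, 0.7], [0.0, -0.1], [0.2, -0.7], [0.0, -0.0], [-0.9, -0.7], [-0.8, -0.4], [-0.7, 0.2], [-0.7, -0.7], [0.5, 0.3], [-0.8, 0.9], [-0.2, -0.5], [0.1, -0.2], [0.1, -0.3], [-0.4, -0.1]]
pad L bay [572.82012518  34.97141456   8.        ] bar [478.7174389  -46.16963265 148.27349146] ridge [680.5654772   12.793092   242.88967371]
```

```bash
python3 -m handwheel '[{"x":-1.5,"y":-1,"z":0,"az":-0.03,"grip":5},{"x":-4.4,"y":-3,"z":0,"az":-0.1,"grip":5},{"x":-8.2,"y":-5.7,"z":0,"az":-0.19,"grip":5},{"x":-12.2,"y":-8.5,"z":0,"az":-0.28,"grip":5},{"x":-16.6,"y":-11.5,"z":0,"az":-0.38,"grip":5},{"x":-20.7,"y":-14.3,"z":1,"az":-0.48,"grip":5},{"x":-24.2,"y":-16.8,"z":2,"az":-0.56,"grip":5},{"x":-26.8,"y":-18.6,"z":3.5,"az":-0.62,"grip":5},{"x":-28.4,"y":-19.6,"z":5,"az":-0.66,"grip":5},{"x":-29.2,"y":-20.2,"z":6,"az":-0.677,"grip":5},{"x":-29.2,"y":-20.2,"z":6.5,"az":-0.677,"grip":5},{"x":-29.2,"y":-20.2,"z":6.5,"az":-0.677,"grip":5}]' 25
python3 -c "
from bench import env
import numpy as np
s=env.get_state();print(np.round(s['joint_positions'],2),np.round(s['orientation'],3).tolist())"
```

```text
[-1.33  0.43  0.07  1.61 -0.03  1.11 -0.07] [[-0.924, 0.383, -0.0], [0.383, 0.924, -0.0], [0.0, -0.0, -1.0]]validation failed for argument at $[0]...
```

```bash
python3 -m handwheel '[{"x":-1.5,"y":-1,"z":0,"ax":0,"ay":0,"az":-0.03,"grip":5},{"x":-4.4,"y":-3,"z":0,"ax":0,"ay":0,"az":-0.1,"grip":5},{"x":-8.2,"y":-5.7,"z":0,"ax":0,"ay":0,"az":-0.19,"grip":5},{"x":-12.2,"y":-8.5,"z":0,"ax":0,"ay":0,"az":-0.28,"grip":5},{"x":-16.6,"y":-11.5,"z":0,"ax":0,"ay":0,"az":-0.38,"grip":5},{"x":-20.7,"y":-14.3,"z":1,"ax":0,"ay":0,"az":-0.48,"grip":5},{"x":-24.2,"y":-16.8,"z":2,"ax":0,"ay":0,"az":-0.56,"grip":5},{"x":-26.8,"y":-18.6,"z":3.5,"ax":0,"ay":0,"az":-0.62,"grip":5},{"x":-28.4,"y":-19.6,"z":5,"ax":0,"ay":0,"az":-0.66,"grip":5},{"x":-29.2,"y":-20.2,"z":6,"ax":0,"ay":0,"az":-0.677,"grip":5},{"x":-29.2,"y":-20.2,"z":6.5,"ax":0,"ay":0,"az":-0.677,"grip":5},{"x":-29.2,"y":-20.2,"z":6.5,"ax":0,"ay":0,"az":-0.677,"grip":5}]' 25
python3 -c "
from bench import env
import numpy as np
s=env.get_state();print(np.round(s['joint_positions'],2),np.round(s['orientation'],3).tolist())"
```

```text
t: 2.3
tcp_pos: [450.4, 325.4, 140.1]
orientation: [[-0.96, -0.28, -0.001], [-0.28, 0.96, -0.0], [0.001, -0.0, -1.0]]
ft_force: [-0.9, 0.6, 0.2]
gripper_width: 50.0
grip_force: 0.0
[-0.81  0.3   0.08  1.94 -0.03  0.9   1.14] [[-0.96, -0.28, -0.001], [-0.28, 0.96, -0.0], [0.001, -0.0, -1.0]]
```

```bash
python3 -m handwheel '[{"x":0,"y":0,"z":1,"ax":0,"ay":0,"az":0,"grip":5},{"x":0,"y":0,"z":3,"ax":0,"ay":0,"az":0,"grip":5},{"x":0,"y":0,"z":5.5,"ax":0,"ay":0,"az":0,"grip":5},{"x":0,"y":0,"z":7.5,"ax":0,"ay":0,"az":0,"grip":5},{"x":0,"y":0,"z":8.7,"ax":0,"ay":0,"az":0,"grip":5},{"x":0,"y":0,"z":9.3,"ax":0,"ay":0,"az":0,"grip":5},{"x":0,"y":0,"z":9.3,"ax":0,"ay":0,"az":0,"grip":5},{"x":0,"y":0,"z":9.3,"ax":0,"ay":0,"az":0,"grip":2},{"x":0,"y":0,"z":9.3,"ax":0,"ay":0,"az":0,"grip":2},{"x":0,"y":0,"z":9.3,"ax":0,"ay":0,"az":0,"grip":2},{"x":0,"y":0,"z":9.3,"ax":0,"ay":0,"az":0,"grip":2},{"x":0,"y":0,"z":9.3,"ax":0,"ay":0,"az":0,"grip":2}]' 30
```

```text
t: 3.5
tcp_pos: [451.2, 325.1, 48.0]
orientation: [[-0.96, -0.28, 0.001], [-0.28, 0.96, 0.0], [-0.001, 0.0, -1.0]]
ft_force: [-1.0, -2.7, 6.7]
gripper_width: 25.4
grip_force: 30.0
```

```bash
python3 -m handwheel '[{"x":0,"y":0,"z":-0.3,"ax":0,"ay":0,"az":0,"grip":2},{"x":0,"y":0,"z":-1,"ax":0,"ay":0,"az":0,"grip":2},{"x":0,"y":0,"z":-2.5,"ax":0,"ay":0,"az":0,"grip":2},{"x":0,"y":0,"z":-5,"ax":0,"ay":0,"az":0,"grip":2},{"x":0,"y":0,"z":-8,"ax":0,"ay":0,"az":0,"grip":2},{"x":0,"y":0,"z":-11,"ax":0,"ay":0,"az":0,"grip":2},{"x":0,"y":0,"z":-14,"ax":0,"ay":0,"az":0,"grip":2},{"x":0,"y":0,"z":-16,"ax":0,"ay":0,"az":0,"grip":2},{"x":0,"y":0,"z":-17,"ax":0,"ay":0,"az":0,"grip":2},{"x":0,"y":0,"z":-17.3,"ax":0,"ay":0,"az":0,"grip":2},{"x":0,"y":0,"z":-17.3,"ax":0,"ay":0,"az":0,"grip":2},{"x":0,"y":0,"z":-17.3,"ax":0,"ay":0,"az":0,"grip":2}]'
python3 - <<'E'
from h import *
s=get_image("scene");t=get_image("top")
u=proj("scene",[451,325,190]).astype(int);x,y=max(u[0]-50,0),max(u[1]-50,0)
v=proj("top",[451,325,190]).astype(int)
a=cv2.resize(s[y:y+100,x:x+100],(400,400));b=cv2.resize(t[v[1]-50:v[1]+50,v[0]-50:v[0]+50],(400,400))
sv('lift.png',np.hstack([a,b]));print(x,y,v)
E
```

```text
t: 4.7
tcp_pos: [450.3, 324.7, 219.2]
orientation: [[-0.96, -0.28, -0.001], [-0.28, 0.96, -0.001], [0.002, -0.001, -1.0]]
ft_force: [-0.6, -0.5, -7.3]
gripper_width: 25.5
grip_force: 30.0
359 84 [201 220]
```

View pics/lift.png

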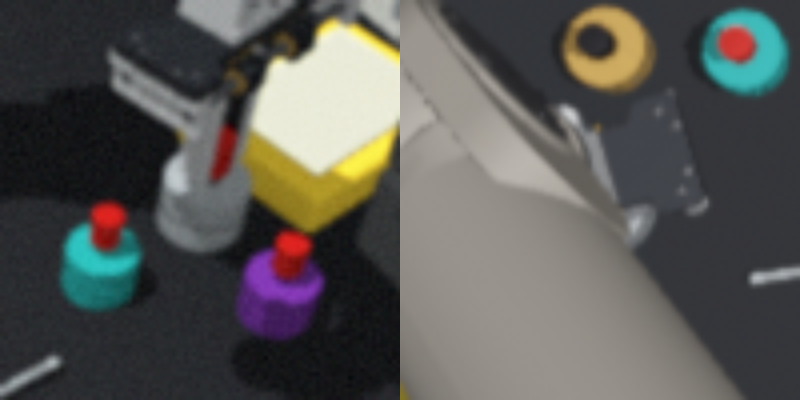

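The steel weight hangs upright between the fingers (crop px about (205,195)), and the neighbours stand. Now across to the bay.

```bash
python3 -m handwheel '[{"x":0,"y":-0.7,"z":0,"ax":0,"ay":0,"az":0,"grip":2},{"x":-0.2,"y":-2.5,"z":0,"ax":0,"ay":0,"az":0,"grip":2},{"x":-0.5,"y":-5.5,"z":0,"ax":0,"ay":0,"az":0,"grip":2},{"x":-0.8,"y":-9.5,"z":0,"ax":0,"ay":0,"az":0,"grip":2},{"x":-1.1,"y":-13.8,"z":0,"ax":0,"ay":0,"az":0,"grip":2},{"x":-1.5,"y":-18.3,"z":0,"ax":0,"ay":0,"az":0,"grip":2},{"x":-1.8,"y":-22.5,"z":0,"ax":0,"ay":0,"az":0,"grip":2},{"x":-2.1,"y":-26,"z":0,"ax":0,"ay":0,"az":0,"grip":2},{"x":-2.4,"y":-28.8,"z":0,"ax":0,"ay":0,"az":0,"grip":2},{"x":-2.5,"y":-30.5,"z":0,"ax":0,"ay":0,"az":0,"grip":2},{"x":-2.5,"y":-31.1,"z":0,"ax":0,"ay":0,"az":0,"grip":2},{"x":-2.5,"y":-31.1,"z":0,"ax":0,"ay":0,"az":0,"grip":2}]'
```

```text
t: 6.0
tcp_pos: [561.8, 32.7, 220.2]
orientation: [[-0.96, -0.279, -0.001], [-0.279, 0.96, -0.0], [0.001, -0.0, -1.0]]
ft_force: [-0.4, 0.9, -8.2]
gripper_width: 25.7
grip_force: 30.0
```

```bash
python3 -m handwheel '[{"x":0,"y":0,"z":0.5,"ax":0,"ay":0,"az":0,"grip":2},{"x":0,"y":0,"z":2,"ax":0,"ay":0,"az":0,"grip":2},{"x":0,"y":0,"z":4,"ax":0,"ay":0,"az":0,"grip":2},{"x":0,"y":0,"z":6,"ax":0,"ay":0,"az":0,"grip":2},{"x":0,"y":0,"z":8,"ax":0,"ay":0,"az":0,"grip":2},{"x":0,"y":0,"z":10,"ax":0,"ay":0,"az":0,"grip":2},{"x":0,"y":0,"z":12,"ax":0,"ay":0,"az":0,"grip":2},{"x":0,"y":0,"z":13.5,"ax":0,"ay":0,"az":0,"grip":2},{"x":0,"y":0,"z":14.5,"ax":0,"ay":0,"az":0,"grip":2},{"x":0,"y":0,"z":15,"ax":0,"ay":0,"az":0,"grip":2},{"x":0,"y":0,"z":15.2,"ax":0,"ay":0,"az":0,"grip":2},{"x":0,"y":0,"z":15.2,"ax":0,"ay":0,"az":0,"grip":2}]'
```

```text
t: 7.2
tcp_pos: [562.2, 33.9, 68.7]
orientation: [[-0.96, -0.281, 0.0], [-0.281, 0.96, 0.0], [-0.0, 0.0, -1.0]]
ft_force: [0.1, 0.2, -7.5]
gripper_width: 25.5
grip_force: 30.0
```

```bash
python3 -m handwheel '[{"x":0,"y":0,"z":0.3,"ax":0,"ay":0,"az":0,"grip":2},{"x":0,"y":0,"z":0.6,"ax":0,"ay":0,"az":0,"grip":2},{"x":0,"y":0,"z":0.9,"ax":0,"ay":0,"az":0,"grip":2},{"x":0,"y":0,"z":1.1,"ax":0,"ay":0,"az":0,"grip":2},{"x":0,"y":0,"z":1.2,"ax":0,"ay":0,"az":0,"grip":2},{"x":0,"y":0,"z":1.2,"ax":0,"ay":0,"az":0,"grip":2},{"x":0,"y":0,"z":1.2,"ax":0,"ay":0,"az":0,"grip":2}]'
```

```text
t: 7.9
tcp_pos: [562.0, 33.6, 56.5]
orientation: [[-0.96, -0.28, 0.0], [-0.28, 0.96, -0.0], [-0.0, -0.0, -1.0]]
ft_force: [-0.4, -0.1, -8.0]
gripper_width: 25.4
grip_force: 30.0
```

```bash
python3 -m handwheel '[{"x":0,"y":0,"z":0.05,"ax":0,"ay":0,"az":0,"grip":2},{"x":0,"y":0,"z":0.1,"ax":0,"ay":0,"az":0,"grip":2},{"x":0,"y":0,"z":0.15,"ax":0,"ay":0,"az":0,"grip":2},{"x":0,"y":0,"z":0.15,"ax":0,"ay":0,"az":0,"grip":2},{"x":0,"y":0,"z":0.15,"ax":0,"ay":0,"az":0,"grip":2}]'
```

```text
t: 8.4
tcp_pos: [562.3, 33.5, 56.0]
orientation: [[-0.96, -0.28, 0.001], [-0.28, 0.96, 0.0], [-0.001, 0.0, -1.0]]
ft_force: [-5.0, -1.4, 10.6]
gripper_width: 25.5
grip_force: 30.0
```

Contact (force now upward). Release to 50 mm.

```bash
python3 -m handwheel '[{"x":0,"y":0,"z":0,"ax":0,"ay":0,"az":0,"grip":3},{"x":0,"y":0,"z":0,"ax":0,"ay":0,"az":0,"grip":4},{"x":0,"y":0,"z":0,"ax":0,"ay":0,"az":0,"grip":5},{"x":0,"y":0,"z":0,"ax":0,"ay":0,"az":0,"grip":5},{"x":0,"y":0,"z":0,"ax":0,"ay":0,"az":0,"grip":5}]'
```

```text
t: 8.9
tcp_pos: [562.1, 33.6, 55.0]
orientation: [[-0.96, -0.28, 0.0], [-0.28, 0.96, -0.0], [-0.0, -0.0, -1.0]]
ft_force: [0.9, -0.7, 0.3]
gripper_width: 50.2
grip_force: 0.0
```

```bash
python3 -m handwheel '[{"x":0,"y":0,"z":-0.5,"ax":0,"ay":0,"az":0,"grip":5},{"x":0,"y":0,"z":-2,"ax":0,"ay":0,"az":0,"grip":5},{"x":0,"y":0,"z":-5,"ax":0,"ay":0,"az":0,"grip":5},{"x":0,"y":0,"z":-9,"ax":0,"ay":0,"az":0,"grip":5},{"x":0,"y":0,"z":-13,"ax":0,"ay":0,"az":0,"grip":4},{"x":0,"y":0,"z":-17,"ax":0,"ay":0,"az":0,"grip":2},{"x":0,"y":0,"z":-21,"ax":0,"ay":0,"az":0,"grip":0.5},{"x":0,"y":0,"z":-24,"ax":0,"ay":0,"az":0,"grip":0},{"x":0,"y":0,"z":-26,"ax":0,"ay":0,"az":0,"grip":0},{"x":0,"y":0,"z":-26.5,"ax":0,"ay":0,"az":0,"grip":0},{"x":0,"y":0,"z":-26.5,"ax":0,"ay":0,"az":0,"grip":0}]'
python3 - <<'E'
from h import *
s=env.get_state();print(np.round(s['joint_positions'],2))
s=get_image("scene");t=get_image("top")
pt_=blob(t,red,(280,150,330,205));ps=blob(s,red,(300,190,360,250))
print(len(pt_),len(ps))
if len(pt_) and len(ps):
    print(tri({"top":pt_.mean(0),"scene":ps.mean(0)}))
if len(ps):print(toplane("scene",ps.mean(0),75))
sv('placed.png',np.hstack([cv2.resize(s[160:305,240:400],(440,400)),cv2.resize(t[110:240,265:400],(360,346))[:346] if 0 else cv2.resize(t[110:240,265:400],(360,400))]))
E
```

```text
t: 10.0
tcp_pos: [562.1, 33.6, 320.3]
orientation: [[-0.96, -0.28, 0.001], [-0.28, 0.96, 0.0], [-0.001, 0.0, -1.0]]
ft_force: [0.6, 0.9, -0.4]
gripper_width: 0.9
grip_force: 0.0
[-0.43  0.16  0.3   1.73 -0.05  1.27  1.73]
0 236
[501.96780116  56.18898064  75.        ]
```

View pics/placed.png

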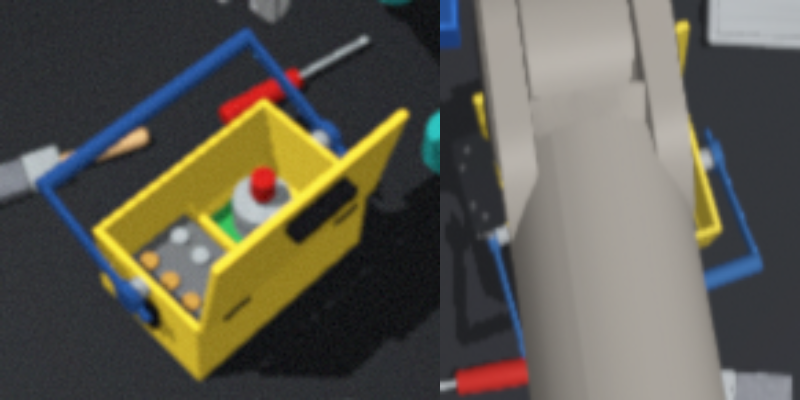

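The red knob stands upright on the green pad in the bay (crop px about (263,185)). Next, behind the lid with closed fingers, then sweep it shut along its arc.

```bash
python3 -m handwheel '[{"x":-1,"y":-0.5,"z":0,"ax":0,"ay":0,"az":0,"grip":0},{"x":-4,"y":-1.5,"z":0,"ax":0,"ay":0,"az":0,"grip":0},{"x":-8,"y":-3,"z":0,"ax":0,"ay":0,"az":0,"grip":0},{"x":-12,"y":-4.3,"z":0,"ax":0,"ay":0,"az":0,"grip":0},{"x":-14.2,"y":-5,"z":0,"ax":0,"ay":0,"az":0,"grip":0},{"x":-14.9,"y":-5.3,"z":0,"ax":0,"ay":0,"az":0,"grip":0},{"x":-14.9,"y":-5.3,"z":2,"ax":0,"ay":0,"az":0,"grip":0},{"x":-14.9,"y":-5.3,"z":5,"ax":0,"ay":0,"az":0,"grip":0},{"x":-14.9,"y":-5.3,"z":8.5,"ax":0,"ay":0,"az":0,"grip":0},{"x":-14.9,"y":-5.3,"z":10.7,"ax":0,"ay":0,"az":0,"grip":0},{"x":-14.9,"y":-5.3,"z":11.3,"ax":0,"ay":0,"az":0,"grip":0},{"x":-14.9,"y":-5.3,"z":11.3,"ax":0,"ay":0,"az":0,"grip":0}]'
```

```text
t: 11.3
tcp_pos: [719.4, 24.4, 206.3]
orientation: [[-0.96, -0.28, -0.002], [-0.28, 0.96, -0.0], [0.002, 0.0, -1.0]]
ft_force: [1.0, -0.1, 0.3]
gripper_width: 0.6
grip_force: 0.0
```

```bash
python3 -m handwheel '[{"x":0.7,"y":0,"z":0,"ax":0,"ay":0,"az":0,"grip":0},{"x":1.5,"y":0,"z":-0.1,"ax":0,"ay":0,"az":0,"grip":0},{"x":2.5,"y":0,"z":-0.4,"ax":0,"ay":0,"az":0,"grip":0},{"x":3.4,"y":0,"z":-0.65,"ax":0,"ay":0,"az":0,"grip":0},{"x":4.5,"y":0,"z":-0.85,"ax":0,"ay":0,"az":0,"grip":0},{"x":5.5,"y":0,"z":-0.95,"ax":0,"ay":0,"az":0,"grip":0},{"x":6.7,"y":0,"z":-0.95,"ax":0,"ay":0,"az":0,"grip":0},{"x":7.9,"y":0,"z":-0.85,"ax":0,"ay":0,"az":0,"grip":0},{"x":9.1,"y":0,"z":-0.65,"ax":0,"ay":0,"az":0,"grip":0},{"x":10.3,"y":0,"z":-0.35,"ax":0,"ay":0,"az":0,"grip":0},{"x":10.3,"y":0,"z":-0.35,"ax":0,"ay":0,"az":0,"grip":0}]'
python3 - <<'E'
from h import *
s=get_image("scene");sv('lid1.png',s[130:320,220:420],2)
E
```

```text
t: 12.4
tcp_pos: [619.2, -5.1, 210.2]
orientation: [[-0.96, -0.28, -0.001], [-0.28, 0.96, 0.0], [0.001, 0.0, -1.0]]
ft_force: [-0.2, 0.4, -0.1]
gripper_width: 0.6
grip_force: 0.0
```

View pics/lid1.png

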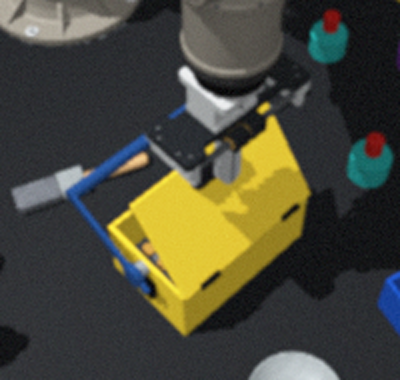

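The lid is coming down ahead of the fingers at about 1 rad (finger on it near crop px (228,165)). Continue.

```bash
python3 -m handwheel '[{"x":1.1,"y":0,"z":0.4,"ax":0,"ay":0,"az":0,"grip":0},{"x":2.3,"y":0,"z":0.95,"ax":0,"ay":0,"az":0,"grip":0},{"x":3.3,"y":0,"z":1.6,"ax":0,"ay":0,"az":0,"grip":0},{"x":4.3,"y":0,"z":2.25,"ax":0,"ay":0,"az":0,"grip":0},{"x":5.2,"y":0,"z":3.05,"ax":0,"ay":0,"az":0,"grip":0},{"x":6,"y":0,"z":3.9,"ax":0,"ay":0,"az":0,"grip":0},{"x":6.8,"y":0,"z":4.85,"ax":0,"ay":0,"az":0,"grip":0},{"x":7.4,"y":0,"z":5.8,"ax":0,"ay":0,"az":0,"grip":0},{"x":7.9,"y":0,"z":6.8,"ax":0,"ay":0,"az":0,"grip":0},{"x":8.2,"y":0,"z":7.5,"ax":0,"ay":0,"az":0,"grip":0},{"x":8.2,"y":0,"z":7.9,"ax":0,"ay":0,"az":0,"grip":0},{"x":8.2,"y":0,"z":7.9,"ax":0,"ay":0,"az":0,"grip":0}]'
```

```text
t: 13.65
tcp_pos: [541.5, -27.5, 131.6]
orientation: [[-0.96, -0.28, -0.002], [-0.28, 0.96, 0.0], [0.002, 0.001, -1.0]]
ft_force: [-9.4, -0.9, 13.8]
gripper_width: 0.5
grip_force: 6.7
```

```bash
python3 -m handwheel '[{"x":0,"y":0,"z":0.1,"ax":0,"ay":0,"az":0,"grip":0},{"x":0,"y":0,"z":0.2,"ax":0,"ay":0,"az":0,"grip":0},{"x":0,"y":0,"z":0.2,"ax":0,"ay":0,"az":0,"grip":0}]'
```

```text
t: 13.95
tcp_pos: [541.6, -27.6, 131.1]
orientation: [[-0.96, -0.28, -0.001], [-0.28, 0.96, 0.001], [0.001, 0.001, -1.0]]
ft_force: [-21.0, -1.2, 43.0]
gripper_width: 0.1
grip_force: 21.7
```

Lid is hard shut (43 N reaction, ridge top at 131 mm). Back off, turn a quarter for the bar, and re-measure the handle.

```bash
python3 -m handwheel '[{"x":0,"y":0,"z":-1,"ax":0,"ay":0,"az":0,"grip":0},{"x":0,"y":0,"z":-4,"ax":0,"ay":0,"az":0,"grip":0},{"x":0,"y":0,"z":-8,"ax":0,"ay":0,"az":0.1,"grip":0},{"x":0,"y":0,"z":-11,"ax":0,"ay":0,"az":0.23,"grip":0},{"x":0.5,"y":0,"z":-12,"ax":0,"ay":0,"az":0.37,"grip":1},{"x":1,"y":0,"z":-12,"ax":0,"ay":0,"az":0.51,"grip":2},{"x":2,"y":0,"z":-12,"ax":0,"ay":0,"az":0.65,"grip":3},{"x":3,"y":0,"z":-12,"ax":0,"ay":0,"az":0.79,"grip":4},{"x":4,"y":0,"z":-12,"ax":0,"ay":0,"az":0.93,"grip":5},{"x":5,"y":0,"z":-12,"ax":0,"ay":0,"az":1.07,"grip":5},{"x":6,"y":0,"z":-12,"ax":0,"ay":0,"az":1.21,"grip":5},{"x":6.5,"y":0,"z":-12,"ax":0,"ay":0,"az":1.35,"grip":5}]' 12
python3 -m handwheel '[{"x":0,"y":0,"z":0,"ax":0,"ay":0,"az":0.12,"grip":5},{"x":0,"y":0,"z":0,"ax":0,"ay":0,"az":0.221,"grip":5},{"x":0,"y":0,"z":0,"ax":0,"ay":0,"az":0.221,"grip":5}]'
python3 - <<'E'
from h import *
from fit import pt,r,C
t=get_image("top");s=get_image("scene")
blue=lambda h,sa,v:(h>100)&(h<118)&(sa>120)&(v>60)
# overlay predicted bar & lid points
for n,im in(("scene",s),("top",t)):
    for q in[pt(r.x,"h",(131,)),pt(r.x,"h",(-131,)),pt(r.x,"h",(0,)),C(r.x)((-48,35,131)),C(r.x)((-48,-35,131))]:
        u=proj(n,q);cv2.circle(im,(int(u[0]+.5),int(u[1]+.5)),1,(255,0,255),-1)
sv('bar.png',np.hstack([cv2.resize(s[150:310,235:395],(400,400)),cv2.resize(t[100:260,250:410],(400,400))]))
E
```

```text
t: 15.15
tcp_pos: [479.5, -45.7, 249.5]
orientation: [[-0.479, 0.878, 0.0], [0.878, 0.479, 0.0], [0.0, 0.0, -1.0]]
ft_force: [0.1, 0.7, 0.5]
gripper_width: 49.9
grip_force: 0.0
t: 15.45
tcp_pos: [480.0, -45.5, 249.5]
orientation: [[-0.278, 0.96, 0.0], [0.96, 0.278, -0.0], [-0.0, 0.0, -1.0]]
ft_force: [-0.9, 1.2, -0.4]
gripper_width: 50.1
grip_force: 0.0
```

View pics/bar.png

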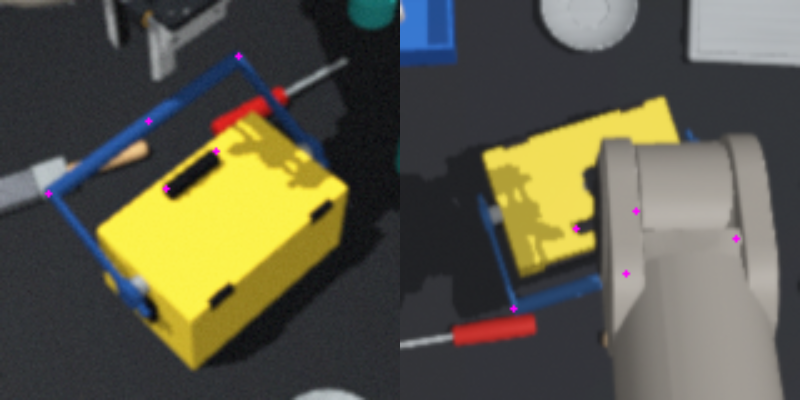

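The lid is shut, and the predicted bar (centre at scene crop (149,121)) lies on the blue bar. Descend and pinch.

```bash
python3 -m handwheel '[{"x":0,"y":0,"z":1,"ax":0,"ay":0,"az":0,"grip":5},{"x":0,"y":0,"z":3,"ax":0,"ay":0,"az":0,"grip":5},{"x":0,"y":0,"z":6,"ax":0,"ay":0,"az":0,"grip":5},{"x":0,"y":0,"z":9,"ax":0,"ay":0,"az":0,"grip":5},{"x":0,"y":0,"z":11,"ax":0,"ay":0,"az":0,"grip":5},{"x":0,"y":0,"z":11.8,"ax":0,"ay":0,"az":0,"grip":5},{"x":0,"y":0,"z":11.8,"ax":0,"ay":0,"az":0,"grip":4},{"x":0,"y":0,"z":11.8,"ax":0,"ay":0,"az":0,"grip":3},{"x":0,"y":0,"z":11.8,"ax":0,"ay":0,"az":0,"grip":1.5},{"x":0,"y":0,"z":11.8,"ax":0,"ay":0,"az":0,"grip":1.5},{"x":0,"y":0,"z":11.8,"ax":0,"ay":0,"az":0,"grip":1.5},{"x":0,"y":0,"z":11.8,"ax":0,"ay":0,"az":0,"grip":1.5}]' 12
```

```text
t: 16.75
tcp_pos: [480.7, -45.4, 132.0]
orientation: [[-0.28, 0.96, 0.002], [0.96, 0.28, 0.0], [-0.0, 0.002, -1.0]]
ft_force: [4.8, 1.0, -2.4]
gripper_width: 17.3
grip_force: 12.0
```

```bash
python3 -m handwheel '[{"x":0,"y":0.2,"z":-0.35,"ax":0,"ay":0,"az":0,"grip":1.5},{"x":0,"y":0.4,"z":-0.75,"ax":0,"ay":0,"az":0,"grip":1.5},{"x":0,"y":0.9,"z":-1.5,"ax":0,"ay":0,"az":0,"grip":1.5},{"x":0,"y":1.4,"z":-2.25,"ax":0,"ay":0,"az":0,"grip":1.5},{"x":0,"y":2.05,"z":-2.95,"ax":0,"ay":0,"az":0,"grip":1.5},{"x":0,"y":2.7,"z":-3.6,"ax":0,"ay":0,"az":0,"grip":1.5},{"x":0,"y":3.4,"z":-4.2,"ax":0,"ay":0,"az":0,"grip":1.5},{"x":0,"y":4.2,"z":-4.8,"ax":0,"ay":0,"az":0,"grip":1.5},{"x":0,"y":5,"z":-5.3,"ax":0,"ay":0,"az":0,"grip":1.5},{"x":0,"y":5,"z":-5.3,"ax":0,"ay":0,"az":0,"grip":1.5}]'
```

```text
t: 17.75
tcp_pos: [528.2, -31.7, 186.1]
orientation: [[-0.28, 0.96, -0.001], [0.96, 0.28, 0.0], [0.0, -0.001, -1.0]]
ft_force: [-10.7, -2.1, 17.9]
gripper_width: 17.6
grip_force: 12.0
```

```bash
python3 -m handwheel '[{"x":0,"y":0.5,"z":-0.45,"ax":0,"ay":0,"az":0,"grip":1.5},{"x":0,"y":1.1,"z":-0.7,"ax":0,"ay":0,"az":0,"grip":1.5},{"x":0,"y":1.7,"z":-0.95,"ax":0,"ay":0,"az":0,"grip":1.5},{"x":0,"y":2.3,"z":-1.15,"ax":0,"ay":0,"az":0,"grip":1.5},{"x":0,"y":2.9,"z":-1.35,"ax":0,"ay":0,"az":0,"grip":1.5},{"x":0,"y":3.5,"z":-1.5,"ax":0,"ay":0,"az":0,"grip":1.5},{"x":0,"y":4.1,"z":-1.6,"ax":0,"ay":0,"az":0,"grip":1.5},{"x":0,"y":4.7,"z":-1.7,"ax":0,"ay":0,"az":0,"grip":1.5},{"x":0,"y":5.3,"z":-1.75,"ax":0,"ay":0,"az":0,"grip":1.5},{"x":0,"y":5.9,"z":-1.8,"ax":0,"ay":0,"az":0,"grip":1.5},{"x":0,"y":6.2,"z":-1.8,"ax":0,"ay":0,"az":0,"grip":1.5},{"x":0,"y":6.2,"z":-1.8,"ax":0,"ay":0,"az":0,"grip":1.5}]'
```

```text
t: 18.95
tcp_pos: [588.0, -13.9, 202.5]
orientation: [[-0.28, 0.96, 0.001], [0.96, 0.28, -0.0], [-0.0, 0.0, -1.0]]
ft_force: [1.9, -0.1, 1.5]
gripper_width: 17.8
grip_force: 12.0
```

```bash
python3 -m handwheel '[{"x":0,"y":0,"z":0,"ax":0,"ay":0,"az":0,"grip":2.5},{"x":0,"y":0,"z":0,"ax":0,"ay":0,"az":0,"grip":4},{"x":0,"y":0,"z":0,"ax":0,"ay":0,"az":0,"grip":5},{"x":0,"y":0,"z":0,"ax":0,"ay":0,"az":0,"grip":5},{"x":0,"y":0,"z":-2,"ax":0,"ay":0,"az":0,"grip":5},{"x":0,"y":0,"z":-5,"ax":0,"ay":0,"az":0,"grip":5},{"x":0,"y":0,"z":-9,"ax":0,"ay":0,"az":0,"grip":5},{"x":0,"y":0,"z":-13,"ax":0,"ay":0,"az":0,"grip":5},{"x":0,"y":-3,"z":-14,"ax":0,"ay":0,"az":0,"grip":5},{"x":0,"y":-7,"z":-14,"ax":0,"ay":0,"az":0,"grip":5},{"x":0,"y":-10,"z":-14,"ax":0,"ay":0,"az":0,"grip":5},{"x":0,"y":-10,"z":-14,"ax":0,"ay":0,"az":0,"grip":5}]'
python3 - <<'E'
from h import *
from fit import r,C
s=get_image("scene")
for q in[(0,131,220),(0,-131,220),(0,0,220),(-48,35,131.5),(-48,-35,131.5)]:
    u=proj("scene",C(r.x)(q));cv2.circle(s,(int(u[0]+.5),int(u[1]+.5)),1,(255,0,255),-1)
sv('end.png',s[130:310,230:410],3)
E
```

```text
t: 20.15
tcp_pos: [488.7, -43.7, 343.2]
orientation: [[-0.278, 0.96, 0.001], [0.96, 0.278, 0.002], [0.001, 0.001, -1.0]]
ft_force: [0.4, -0.7, 1.1]
gripper_width: 50.0
grip_force: 0.0
```

View pics/end.png

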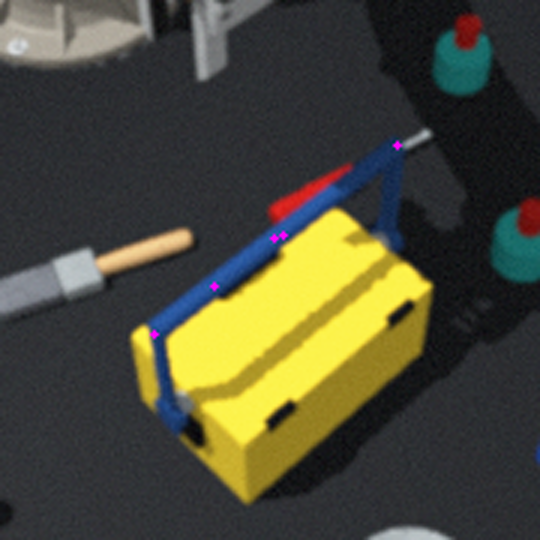

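The handle stands upright with its bar ends at the predicted points (154,334) and (398,145). The lid is shut and the robot is clear.

```bash
python3 -c "
from bench import order
print(order.hand_in())"
```

```text
the job is handed in; nothing more can be done
None
```

I set the red-knobbed steel weight upright on the green pad, shut the lid, left the handle upright in its detent, and handed the job in at about 20 s of the 72 s allowed; the hand-in returned no verdict.

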